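# Keep the probe head pressed on a clamped circuit board

### The job

Get the circuit board in the test fixture ready and hold it under test: swing the keeper bar shut over the board until it snaps home past its spring ball, and only then press the probe head's round cap straight down with the fingers to half its travel, about 10 mm, never bottoming it out. Keep it pressed there: the program finishes while the fingers are still holding the cap down, with the bar still shut. Leave the board in its nest and everything else on the bench where it is.

Things in the scene. Friction and masses are not known exactly. Their poses are not given: they have to be found in the camera images.
- fixture: board test fixture, fixed to the bench: grey base plate 230 (x) x 220 (y) x 20 mm high. Origin: centre of its underside, on the bench; x away from the robot side, y left, z up. On it, at (x, y) mm: hinge post (85, 45); latch post with a spring ball and an end stop, 50 mm high (-90, 45); two 10 mm guide posts, tops 88 mm over the bench (68, -45), (-68, -45); the board's nest in the middle
- keeper (a joint): keeper bar about its upright hinge, rad: 0 = shut (along the fixture's x over the board, at its stop); grows as it swings out to the fixture's left (+y), clockwise from above, limit 1.5. Stays where left (under 0.3 N at the knob). Near 0.07 its nose meets the spring ball; it takes about 3 N at the knob to pass, then the ball pushes it home and keeps it there
- keeper_hinge (a point): point on the keeper bar's upright hinge axis, at mid thickness of the bar, 43 mm above the bench
- keeper_knob (a point): centre of the top of the keeper bar's knob, 91 mm above the bench, 145 mm from the hinge axis. The knob is an upright plain black cylinder 20 mm in diameter, 45 mm tall above the flat aluminium bar (190 x 18 x 6 mm, underside 40 mm above the bench); nothing but the end stop (50 mm above the bench) stands higher than the bar within 40 mm of the knob
- head_travel (a joint): how far the probe head is pressed down, m: 0 = up at rest, 0.020 = bottomed out. Springs push it up: 3 N at rest, about 7 N at 0.010, 11 N at 0.020; it rises again when let go
- head: probe head: a grey block 160 (x) x 45 (y) x 14 mm high that bridges the board and slides down on the two guide posts, with the press cap on its middle: a round black disc 36 mm in diameter and 14 mm thick on a 16 mm stem. Origin: centre of the block, at rest 67 mm above the bench; the cap's top is 39 mm above this origin. z up
- cap_top (a point): centre of the press cap's flat top, at rest 106 mm above the bench; press straight down here
- board: green circuit board 100 x 150 x 3 mm (parts on it up to 6 mm higher), lying loose in the fixture's nest. Origin: centre of its underside
- heatsink: bystander: a bare finned aluminium heat sink, 70 x 40 x 20 mm high, lying to the left of the fixture, under the bar's sweep. Origin at its underside
- spare_board: bystander: a second green circuit board, 100 x 150 x 3 mm, lying on the bench right of the fixture. Origin at its underside
- driver: bystander: a screwdriver, 190 mm long, 26 mm high, lying beyond the fixture. Origin below its middle
- bottle: bystander: a small capped bottle, 48 mm in diameter and 100 mm tall, standing beyond the fixture on its right. Origin at its underside
- spool: bystander: a steel wire spool, 60 mm in diameter and 44 mm high, standing beyond the fixture. Origin at its underside
- partbin: bystander: a black two-compartment parts bin, 100 x 140 x 35 mm high, standing beyond the fixture on its left. Origin at its underside
There are look-alikes about, which are no part of the job. What is shaped like the board but black or blue is not meant.

How it is judged:
On the way, in this order (a step that is already met when the one before it is completed fails the run):
1. the keeper bar is shut in its detent (value of joint keeper below 0.022 rad), for 0.3 s.
2. the cap is held down at half travel by the fingers, bar shut (value of joint head_travel between 0.0065 and 0.0135 m and contact force between the fingers and head above 2 N and value of joint keeper below 0.022 rad), for 0.5 s.
At the end, for the whole second after the job is handed in: The program ends holding: the fingers push on the press cap with more than 2 N and keep the probe head 6.5 to 13.5 mm down, the keeper bar is shut in its detent (within 0.022 rad of its stop), and the board lies in its nest (centre within 10 mm, not lifted more than 4 mm) (all of step 2 and horizontal distance between board and fixture below 0.01 m and z of board in the frame of fixture below 0.024 m); the arm keeps its last pose, push and grip.
It fails at once if the probe head is pressed before the keeper bar is shut in its detent (value of joint head_travel above 0.004 m and value of joint keeper above 0.06 rad).
It fails at once if the probe head is bottomed out (value of joint head_travel above 0.0185 m).
It fails at once if the board is knocked out of place in the nest (distance of board from where it was at the start of the episode above 0.015 m).
It fails at once if something else on the bench is disturbed (moved more than 25 mm) (distance of any of heatsink, spare_board, driver, bottle, spool, partbin from where it was at the start of the episode above 0.025 m).
It also fails if it takes over 45 s, if anything falls off the work surface, if the arm or the gripper's body presses on something with over 40 N, if the wrist force passes 120 N, or if a joint passes its speed limit or range.

### The arm

A 7-joint arm with a two-finger parallel gripper is mounted at the origin on the work surface. World frame = base frame: x ahead of the robot, y to its left, z up, the work surface at z = 0. Lengths are in m, angles in rad, forces in N, time in s.
With the tool pointing down it reaches from about 0.425 to 0.925 m from the base axis. Payload 6.8 kg.
Tool frame: the origin (TCP) lies midway between the tips of the shut fingers; the grasp point (between the pads) lies r.grip_point_offset behind it (r.grip_point_offset is the distance from the TCP to the grasp point, in m); z points along the fingers, y is the line along which they close (so a half turn about z gives the same grasp; the last joint's range is limited). The gripper opens to 85 mm and grips with 20 to 120 N. Pads are 22 mm wide; open, the fingers measure 114 mm over their backs; the gripper's body (76 mm by 85 mm) begins 54 mm behind the grasp point. The pads swing forward as they close: fully open they stand 13 mm farther back than shut.
Start: joints at [1.015, 0.477, 0.022, 1.555, -0.011, 1.109, -0.083], TCP at [0.292, -0.608, 0.231] pointing down, gripper open.
Joint ranges: [-2.96, 2.96], [-0.34, 2.1], [-1.41, 1.46], [0.24, 2.44], [-1.37, 4.51], [0.17, 1.92], [-2.96, 2.96]. Speed limits (rad/s): [2.39, 2.39, 3.14, 3.14, 3.14, 3.14, 3.14].

### API

Orientations are given as a rotation vector (axis times angle).
In Python, from bench import r gives the robot as it stands. The module is installed in compiled form; this text tells all that it offers.
- The arm moves only by the shell command python3 -m crank 'ROWS' [FORCE]. ROWS is JSON, a list of rows, each a list of 5 numbers: the shift along the world's x, y, z in units of 200 mm (1.0 is 200 mm), then the turn about the world's z in units of 45 degrees (1.0 is 45 degrees), then the opening, from -1 (shut) to 1 (fully open). In form: [[dx, dy, dz, turn, jaw], ...]. A call has 1 to 8 rows; each row shifts and turns the commanded pose from where the row before left it; what a row does not reach is not made up. A row lasts 1/12 s, in which the tool goes at most 41.7 mm and 7.16 degrees, less where a joint would pass 70% of its speed; a pose out of reach is approached as far as the arm can. A call with a number of a shift or a turn outside -1 to 1 is refused whole. A call with a gripper value outside its range is refused whole. The fingers move at their own pace and stop on an object; FORCE is the grip in N (left out, the last holds). Time passes only in rows, so rows that do not move let the fingers close. It gives the time, the measured TCP pose, the force, the opening and the grip force at its end, in the units of the state.
- r.get_obs(): the state, without advancing time (a new reading comes with each control period).
- r.grab_frame(name): name is "scene" or "top"; returns the picture (400x640x3 uint8, blue, green, red); there is no depth.
- r.camera_model(name): a dict with "fx", "fy", "cx", "cy" (pixels), "R" (3x3) and "t" (3): a world point X has camera coordinates R X + t. Camera axes: x right, y down, z forward; pixel columns grow to the right and rows downward; lengths in m; the calibration is good to about 2 mm. A picture is of the moment at which its call begins. camera_model takes no time and is no camera call.
- r.hand_in(): hands the job in; it is judged then, once.
The state is a dict: "clock": time; "joints": joint angles; "qvel": joint speeds; "tau": joint torques, N m; "tcp_pos": TCP position; "orientation": TCP orientation; "contact_force": force on the tool from outside, world axes, zero at the start; "moment": the same for the moment, N m; "grip_width": finger opening in m; "gripper_force": force on a finger pad.
Only numpy, scipy, OpenCV 4.12 (cv2) and the standard library are available. Lean on these libraries where they do the work, as an engineer would, in place of code of your own. Each camera call takes 0.05 s, during which the arm holds its last target. There are 200 camera calls.

## Working session

There is one attempt and no reset: what is moved stays moved. The work goes in short steps, Python scripts to look and compute and a shell command to move; the robot and the scene stay as the last step left them, time stands still between calls to the robot, and variables do not carry over. Pictures are saved under pics/ and viewed, at most 10 in all, crops included, and the job is handed in when it is done.

```bash
mkdir -p pics; python3 - <<'E'
from bench import r
import cv2,json
for n in("scene","top"):
    cv2.imwrite(f"pics/{n}0.png",r.grab_frame(n)); print({k:(v.tolist() if hasattr(v,'tolist') else v) for k,v in r.camera_model(n).items()})
o=r.get_obs();print(o["clock"],o["tcp_pos"],o["orientation"],o["grip_width"],r.grip_point_offset)
E
```

```text
{'fx': 401.4674658251661, 'fy': 401.4674658251661, 'cx': 323.94718243691415, 'cy': 201.26663142220298, 'R': [[0.19993886647735162, 0.9798067770697293, -0.001768977100337967], [0.818742294662729, -0.1680633390252708, -0.5490134506604426], [-0.5382243998576809, 0.10832079063553181, -0.8358116424852744]], 't': [-0.1434439848032606, -0.37791680981078557, 1.1663978756131153]}
{'fx': 413.9080768715718, 'fy': 413.9080768715718, 'cx': 323.5008251710059, 'cy': 196.51483134969055, 'R': [[-0.021741750702718103, -0.9997607374078897, 0.0024008777589821246], [-0.9939003943010541, 0.021354482795051446, -0.10819423400886477], [0.10811707767318723, -0.004738565414613248, -0.9941268749577297]], 't': [0.034342466101135734, 0.561549616958784, 0.883466654950866]}
0.1 [ 0.29202835 -0.60797008  0.23042702] [-3.06162008e+00 -6.97222423e-01  7.77899895e-04] 0.08522490652371714 0.0187
```

View pics/scene0.png

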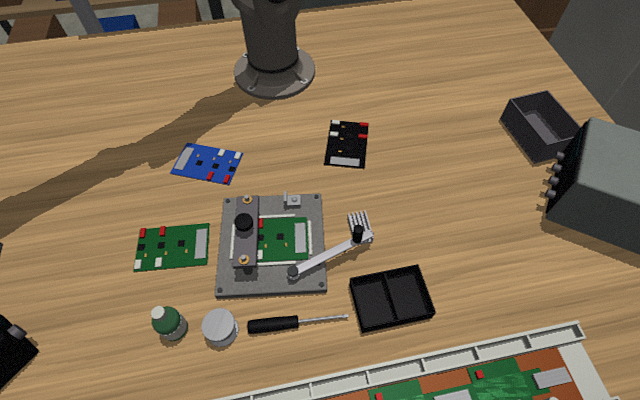

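View pics/top0.png

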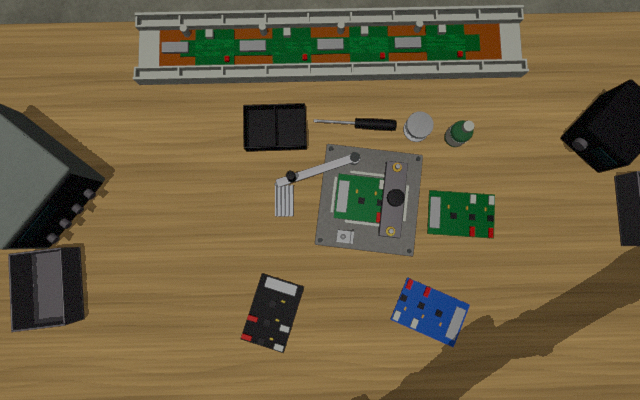

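Top view: the keeper knob is at (291,176), the hinge at (355,157), the cap at (396,198) and the latch post at (345,237). Scene view: knob (357,233), cap (244,222).

Look-alikes for the black round cap and knob are the hinge screw (355,157), the bottle's cap (468,127) and the instrument's knobs at left (50,240). For the green board they are the spare at (461,214), the black one at (272,313) and the blue one at (430,311). I choose the cap on the block with the guide posts, and the knob on the swung-out aluminium bar.

```bash
cat >h.py <<'E'
import numpy as np,cv2
from bench import r
def ray(n,uv):
    c=r.camera_model(n);R=np.array(c["R"]);t=np.array(c["t"])
    return -R.T@t, R.T@np.array([(uv[0]-c["cx"])/c["fx"],(uv[1]-c["cy"])/c["fy"],1])
def plane(n,uv,z):
    o,d=ray(n,uv);return o+d*(z-o[2])/d[2]
def proj(n,X):
    c=r.camera_model(n);p=np.array(c["R"])@X+np.array(c["t"]);return np.array([c["fx"]*p[0]/p[2]+c["cx"],c["fy"]*p[1]/p[2]+c["cy"]])
def dark(im,x0,y0,w,h,th=38):
    m=(im[y0:y0+h,x0:x0+w].max(2)<th).astype(np.uint8)
    n,l,s,c=cv2.connectedComponentsWithStats(m)
    return [(s[i].tolist()[:5],(c[i]+[x0,y0]).round(1).tolist()) for i in range(1,n) if s[i,4]>25]
E
python3 - <<'E'
from h import *
S=cv2.imread("pics/scene0.png");T=cv2.imread("pics/top0.png")
print("knobT",dark(T,270,160,40,35),"capT",dark(T,375,180,40,36))
print("knobS",dark(S,340,215,35,35),"capS",dark(S,225,205,40,40))
# base plate corners, top z=.02
for uv in [(326,145),(423,155),(413,256),(315,244)]: print(uv,plane("top",uv,.02).round(4))
print("hinge",plane("top",(355,157),.05).round(4))
print("posts",plane("top",(398,168),.088).round(4),plane("top",(391,231),.088).round(4))
a=cv2.resize(T[135:265,265:430],None,fx=4,fy=4,interpolation=cv2.INTER_CUBIC)
cv2.imwrite("pics/cropT.png",a)
cv2.imwrite("pics/cropS.png",cv2.resize(S[185:300,210:390],None,fx=4,fy=4,interpolation=cv2.INTER_CUBIC))
E
```

```text
knobT [([17, 12, 9, 10, 41], [291.4, 176.8])] capT [([12, 10, 17, 16, 150], [395.8, 196.8])]
knobS [([13, 9, 10, 19, 136], [357.3, 233.7])] capS [([10, 8, 18, 19, 256], [243.4, 222.0]), ([32, 29, 7, 11, 31], [259.5, 237.8])]
(326, 145) [0.6805 0.0139 0.02  ]
(423, 155) [ 0.6528 -0.2046  0.02  ]
(413, 256) [ 0.4275 -0.1718  0.02  ]
(315, 244) [0.4584 0.0432 0.02  ]
hinge [ 0.6453 -0.0484  0.05  ]
posts [ 0.6123 -0.1341  0.088 ] [ 0.4818 -0.1143  0.088 ]
```

View pics/cropT.png

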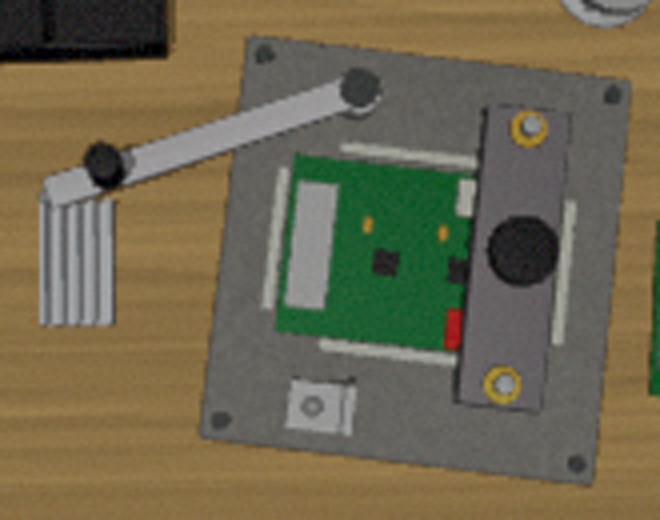

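View pics/cropS.png

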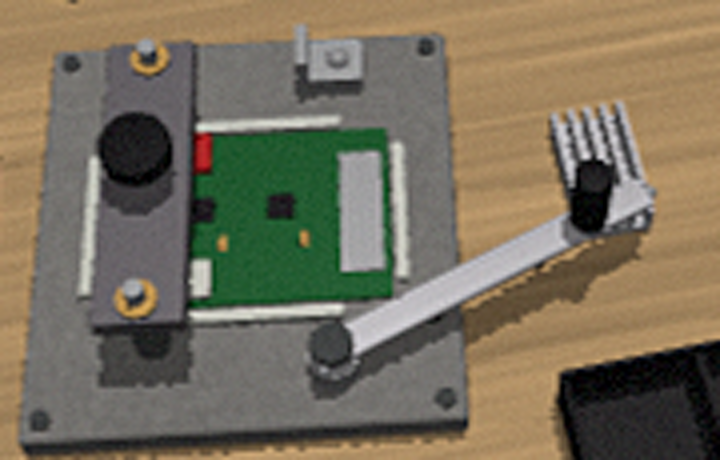

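The crops confirm the cap at top (395.5,197.8) and the knob top at (290.8,175.8), and the bar is swung out over the heat sink.

```bash
cat >>h.py <<'E'
def tri(a,b):
    (o1,d1),(o2,d2)=ray("top",a),ray("scene",b)
    s=np.linalg.lstsq(np.c_[d1,-d2],o2-o1,rcond=None)[0];p,q=o1+s[0]*d1,o2+s[1]*d2
    return (p+q)/2,np.linalg.norm(p-q)
E
python3 - <<'E'
from h import *
C=np.array([plane("top",u,.02)[:2] for u in [(326.8,144.2),(422.8,155),(413,256.2),(315.3,244.2)]])
c=C.mean(0);e=C[0]+C[1]-C[2]-C[3];f=C[0]+C[3]-C[1]-C[2]
y1,y2=np.arctan2(e[1],e[0]),np.arctan2(-f[0],f[1]);yaw=(y1+y2)/2
print("c",c,"yaws",np.degrees([y1,y2]),"sizes",np.linalg.norm(e)/2,np.linalg.norm(f)/2)
R=np.array([[np.cos(yaw),-np.sin(yaw)],[np.sin(yaw),np.cos(yaw)]])
H=c+R@[.085,.045];print("hinge",H,"cap exp",c+R@[0,-.045])
print("cap",plane("top",(395.5,197.8),.106),plane("scene",(244,222),.106),tri((395.5,197.8),(244,221.5)))
for z,n,u in((.091,"top",(290.8,175.8)),(.091,"scene",(358.5,228.5))):
    K=plane(n,u,z)[:2];print("knob",K,"r",np.linalg.norm(K-H),"ang",np.degrees(np.arctan2(*(K-H)[::-1])))
K=plane("top",(290.8,175.8),.091)[:2];th0=yaw+np.pi-np.arctan2(*(K-H)[::-1]);print("theta",th0)
for th in list(np.linspace(th0,0,11))+[0.07]:
    a=yaw+np.pi-th;u=np.array([np.cos(a),np.sin(a)]);t=np.array([u[1],-u[0]])
    print(round(th,3),"u deg",round(np.degrees(a),1),"knob",(H+.145*u).round(4),"s21",(H+.145*u+.021*t).round(4),"s40",(H+.145*u+.04*t).round(4))
E
```

```text
c [ 0.55500155 -0.08035016] yaws [-7.94376975 -7.97992883] sizes 0.2272499493149135 0.2174263626243361
hinge [ 0.64541531 -0.0475576 ] cap exp [ 0.54876843 -0.12491638]
cap [ 0.54819405 -0.12311088  0.106     ] [ 0.5558174  -0.12238722  0.106     ] (array([ 0.54913853, -0.1239604 ,  0.09726494]), np.float64(0.0014231512124424051))
knob [0.60018497 0.08927755] r 0.14411676690403352 ang 108.29110550253358
knob [0.60544497 0.0910354 ] r 0.14424163137802026 ang 106.08760400130352
theta 1.1125958272464034
1.113 u deg 108.3 knob [0.5999 0.0901] s21 [0.6198 0.0967] s40 [0.6379 0.1027]
1.001 u deg 114.7 knob [0.5849 0.0842] s21 [0.604 0.093] s40 [0.6213 0.1009]
0.89 u deg 121.0 knob [0.5706 0.0767] s21 [0.5886 0.0875] s40 [0.6049 0.0973]
0.779 u deg 127.4 knob [0.5573 0.0676] s21 [0.574  0.0804] s40 [0.5891 0.0919]
0.668 u deg 133.8 knob [0.5451 0.0571] s21 [0.5602 0.0716] s40 [0.5739 0.0848]
0.556 u deg 140.2 knob [0.5341 0.0453] s21 [0.5475 0.0615] s40 [0.5597 0.076 ]
0.445 u deg 146.5 knob [0.5244 0.0324] s21 [0.536  0.0499] s40 [0.5465 0.0658]
0.334 u deg 152.9 knob [0.5163 0.0185] s21 [0.5259 0.0372] s40 [0.5345 0.0541]
0.223 u deg 159.3 knob [0.5098 0.0037] s21 [0.5172 0.0234] s40 [0.5239 0.0411]
0.111 u deg 165.7 knob [ 0.5049 -0.0117] s21 [0.5101 0.0087] s40 [0.5148 0.0271]
0.0 u deg 172.0 knob [ 0.5018 -0.0275] s21 [ 0.5047 -0.0067] s40 [0.5074 0.0121]
0.07 u deg 168.0 knob [ 0.5036 -0.0175] s21 [0.5079 0.0031] s40 [0.5119 0.0217]
```

```bash
python3 -m crank '[[0.08,0.18,0,0,-1],[0.08,0.18,0,0,-1],[0.08,0.18,0,0,-1],[0.08,0.18,0,0,-1],[0.08,0.18,0,0,-1],[0.08,0.18,0,0,-1],[0.08,0.18,0,0,-1],[0.08,0.18,0,0,-1]]' 40
```

```text
clock: 0.77
tcp_pos: [0.4204, -0.3185, 0.2311]
orientation: [-3.063, -0.697, 0.001]
contact_force: [0.8, 0.7, -0.1]
grip_width: 0.0001
gripper_force: 0.0
```

```bash
python3 -m crank '[[0.09,0.18,0,0,-1],[0.09,0.18,0,0,-1],[0.09,0.18,0,0,-1],[0.09,0.18,0,0,-1],[0.09,0.18,0,0,-1],[0.09,0.18,0,0,-1],[0.09,0.18,0,0,-1],[0.09,0.18,0,0,-1]]'; python3 -m crank '[[0.09,0.18,0,-0.09,-1],[0.09,0.18,0,-0.09,-1],[0.1,0.18,0,0,-1],[0.12,0.14,0,0,-1],[0.02,0.0,-0.1,0,-1],[0,0,0,0,-1]]'
```

```text
clock: 1.43
tcp_pos: [0.5645, -0.0306, 0.2311]
orientation: [3.063, 0.697, -0.001]
contact_force: [1.4, -0.5, -1.0]
grip_width: -0.0003
gripper_force: 0.0
clock: 1.93
tcp_pos: [0.6474, 0.1063, 0.2075]
orientation: [-3.103, -0.486, 0.007]
contact_force: [-1.4, -0.9, -0.7]
grip_width: -0.0004
gripper_force: 0.0
```

```bash
python3 -m crank '[[0,0,-0.18,0,-1],[0,0,-0.18,0,-1],[0,0,-0.18,0,-1],[0,0,-0.12,0,-1],[0,0,-0.08,0,-1],[0,0,0,0,-1],[0,0,0,0,-1]]'; python3 - <<'E'
from h import *
for n,(x,y,w,h) in {"scene":(300,160,150,110),"top":(240,110,150,110)}.items():
    cv2.imwrite(f"pics/{n}1.png",cv2.resize(r.grab_frame(n)[y:y+h,x:x+w],None,fx=3,fy=3))
a,b=cv2.imread("pics/scene1.png"),cv2.imread("pics/top1.png")
cv2.imwrite("pics/both1.png",cv2.resize(np.hstack([a,b]),None,fx=.88,fy=.88))
E
```

```text
clock: 2.52
tcp_pos: [0.6476, 0.1025, 0.063]
orientation: [3.104, 0.478, -0.003]
contact_force: [0.2, 0.7, 1.0]
grip_width: -0.0002
gripper_force: 0.0
```

View pics/both1.png

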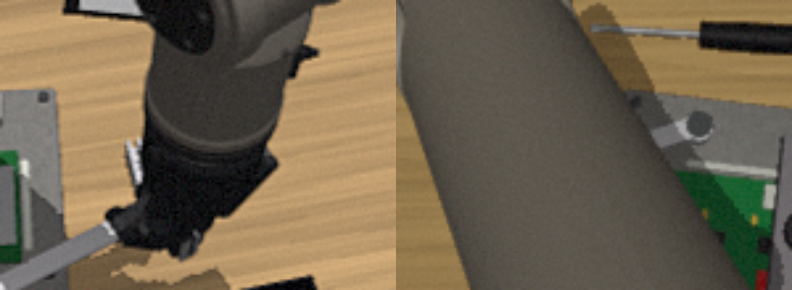

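The scene view shows the shut fingers standing just outside the knob. The arm hides the knob in the top view. Now I push it along the arc.

```bash
python3 -m crank '[[-0.07,-0.015,0,0,-1],[-0.07,-0.015,0,0.0,-1],[-0.04,-0.01,0,0.07,-1],[-0.04,-0.01,0,0.07,-1],[-0.039,-0.013,0,0.07,-1],[-0.039,-0.013,0,0.07,-1],[-0.037,-0.018,0,0.07,-1],[-0.037,-0.018,0,0.07,-1]]';python3 -m crank '[[-0.035,-0.022,0,0.07,-1],[-0.035,-0.022,0,0.07,-1],[-0.032,-0.025,0,0.07,-1],[-0.032,-0.025,0,0.07,-1],[-0.029,-0.029,0,0.07,-1],[-0.029,-0.029,0,0.07,-1],[0,0,0,0,-1]]'
python3 - <<'E'
from h import *
for n,(x,y,w,h) in {"scene":(200,160,190,150),"top":(240,110,190,150)}.items():
    cv2.imwrite(f"pics/{n}2.png",cv2.resize(r.grab_frame(n)[y:y+h,x:x+w],None,fx=2,fy=2))
a,b=cv2.imread("pics/scene2.png"),cv2.imread("pics/top2.png")
cv2.imwrite("pics/both2.png",np.hstack([a,b]))
E
```

```text
clock: 3.28
tcp_pos: [0.575, 0.0812, 0.0656]
orientation: [2.982, 0.986, 0.006]
contact_force: [0.8, 0.5, -0.2]
grip_width: 0.0001
gripper_force: 0.1
clock: 3.87
tcp_pos: [0.5357, 0.0491, 0.065]
orientation: [2.78, 1.458, 0.002]
contact_force: [-0.2, -0.1, -0.7]
grip_width: -0.0
gripper_force: 0.0
```

View pics/both2.png

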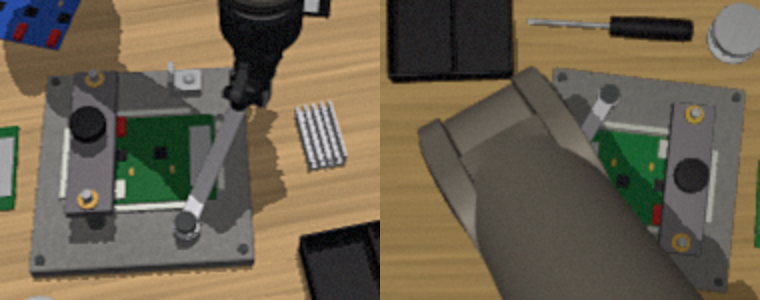

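The bar is about halfway: its nose end is near (238,100) in the left panel with the fingers behind the knob. The heat sink hasn't moved. I'll continue to the detent and read the force.

```bash
python3 -m crank '[[-0.025,-0.032,0,0.07,-1],[-0.025,-0.032,0,0.07,-1],[-0.022,-0.035,0,0.07,-1],[-0.022,-0.035,0,0.07,-1],[-0.018,-0.037,0,0.07,-1],[-0.018,-0.037,0,0.07,-1],[-0.009,-0.02,0,0.035,-1],[0,0,0,0,-1]]';python3 -m crank '[[-0.007,-0.02,0,0.035,-1],[-0.007,-0.02,0,0.035,-1],[-0.007,-0.02,0,0.03,-1],[0,0,0,0,-1]]';python3 -m crank '[[-0.003,-0.02,0,0,-1],[-0.003,-0.02,0,0,-1],[0,0,0,0,-1]]'
```

```text
clock: 4.63
tcp_pos: [0.5085, 0.0048, 0.064]
orientation: [2.479, 1.928, 0.002]
contact_force: [0.7, -0.9, -0.5]
grip_width: -0.0005
gripper_force: 0.0
clock: 4.97
tcp_pos: [0.505, -0.005, 0.0642]
orientation: [2.401, 2.026, 0.006]
contact_force: [1.6, 3.0, 0.1]
grip_width: 0.0003
gripper_force: 1.4
clock: 5.22
tcp_pos: [0.505, -0.0056, 0.0644]
orientation: [-2.393, -2.029, -0.019]
contact_force: [3.7, 22.1, -5.8]
grip_width: 0.0
gripper_force: 11.1
```

The force rose to 22 N with no travel, so the bar is at the stop. I'll back off, lift and check.

```bash
python3 -m crank '[[0.01,0.1,0,0,-1],[0.01,0.1,0,0,-1],[0,0,0.18,0,-1],[0,0.1,0.18,0,-1],[-0.05,0.18,0,0,-1],[-0.05,0.18,0,0,-1],[-0.05,0.18,0,0,-1],[-0.05,0.18,0,0,-1]]'
python3 - <<'E'
from h import *
for n,(x,y,w,h) in {"scene":(200,160,190,150),"top":(260,130,190,150)}.items():
    im=r.grab_frame(n);cv2.imwrite(f"pics/{n}3f.png",im);cv2.imwrite(f"pics/{n}3.png",cv2.resize(im[y:y+h,x:x+w],None,fx=2,fy=2))
a,b=cv2.imread("pics/scene3.png"),cv2.imread("pics/top3.png")
cv2.imwrite("pics/both3.png",np.hstack([a,b]))
H=np.array([.6454,-.0476]);yaw=np.radians(-7.96)
for th in (0,.07):
    a=yaw+np.pi-th;p=H+.145*np.array([np.cos(a),np.sin(a)])
    print(th,[proj(n,np.r_[p,.091]).round(1) for n in("top","scene")])
print(dark(cv2.imread("pics/scene3f.png"),280,190,40,45),dark(cv2.imread("pics/top3f.png"),320,200,50,40))
E
```

```text
clock: 5.88
tcp_pos: [0.4662, 0.1909, 0.1361]
orientation: [2.403, 2.023, 0.002]
contact_force: [1.3, 0.6, -0.4]
grip_width: 0.0003
gripper_force: 0.0
0 [array([348.5, 222.1]), array([289.4, 195.2])]
0.07 [array([343.6, 221.3]), array([294.4, 195.1])]
[([6, 3, 11, 19, 136], [290.8, 202.6])] []
```

View pics/both3.png

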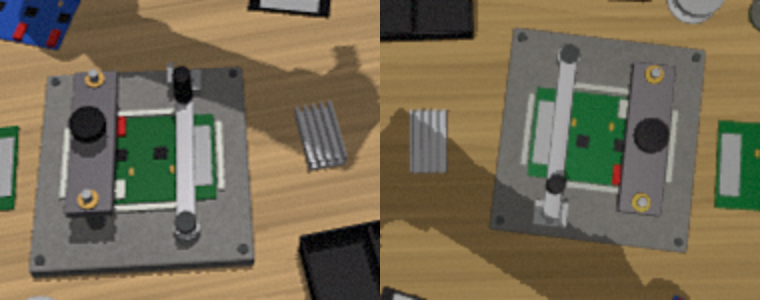

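Bar shut: the knob top is at top pixel (348,221), against (348.5,222.1) predicted for shut. The board and bystanders are in place. Now to the cap at (0.549, -0.124).

```bash
python3 -m crank '[[0,0,0.2,0,-1],[0.05,-0.175,0.03,0,-1],[0.05,-0.175,0,0,-1],[0.05,-0.175,0,0,-1],[0.05,-0.175,0,0,-1],[0.05,-0.175,0,0,-1],[0.05,-0.175,0,0,-1],[0.05,-0.175,0,0,-1]]';python3 -m crank '[[0.05,-0.175,0,0,-1],[0.013,-0.177,0,0,-1],[0,0,-0.1,0,-1],[0,0,-0.1,0,-1],[0,0,-0.05,0,-1],[0,0,0,0,-1],[0,0,0,0,-1]]'
```

```text
clock: 6.65
tcp_pos: [0.5368, -0.058, 0.1818]
orientation: [2.402, 2.023, 0.0]
contact_force: [1.3, 0.3, 0.4]
grip_width: 0.0
gripper_force: 0.0
clock: 7.23
tcp_pos: [0.5488, -0.1256, 0.1314]
orientation: [-2.4, -2.026, 0.001]
contact_force: [0.3, 0.5, 0.3]
grip_width: -0.0001
gripper_force: 0.0
```

```bash
python3 -m crank '[[0,0,-0.05,0,-1],[0,0,-0.05,0,-1],[0,0,0,0,-1],[0,0,0,0,-1]]';python3 -m crank '[[0,0,-0.02,0,-1],[0,0,-0.02,0,-1],[0,0,0,0,-1],[0,0,0,0,-1]]'
```

```text
clock: 7.57
tcp_pos: [0.5484, -0.126, 0.1108]
orientation: [-2.4, -2.026, 0.001]
contact_force: [0.8, -0.8, 0.2]
grip_width: 0.0001
gripper_force: 0.0
clock: 7.9
tcp_pos: [0.5495, -0.1262, 0.1037]
orientation: [2.4, 2.026, 0.001]
contact_force: [-0.3, 0.4, 4.1]
grip_width: -0.0003
gripper_force: 2.0
```

4.1 N at 2.3 mm matches the spring (3.9 N expected). Pressing on to z = 0.096.

```bash
python3 -m crank '[[0,0,-0.015,0,-1],[0,0,-0.015,0,-1],[0,0,0,0,-1],[0,0,0,0,-1],[0,0,0,0,-1]]'
```

```text
clock: 8.32
tcp_pos: [0.5495, -0.1262, 0.0981]
orientation: [2.4, 2.026, 0.001]
contact_force: [-0.0, 0.2, 5.3]
grip_width: 0.0001
gripper_force: 3.1
```

```bash
python3 -m crank '[[0,0,-0.011,0,-1],[0,0,0,0,-1],[0,0,0,0,-1],[0,0,0,0,-1],[0,0,0,0,-1],[0,0,0,0,-1],[0,0,0,0,-1],[0,0,0,0,-1]]'
python3 - <<'E'
from h import *
im=r.grab_frame("scene");cv2.imwrite("pics/s4.png",cv2.resize(im[160:310,200:390],None,fx=3,fy=3))
E
```

```text
clock: 8.98
tcp_pos: [0.5495, -0.1262, 0.096]
orientation: [2.4, 2.026, 0.001]
contact_force: [-0.5, 0.4, 6.6]
grip_width: -0.0003
gripper_force: 3.5
```

View pics/s4.png

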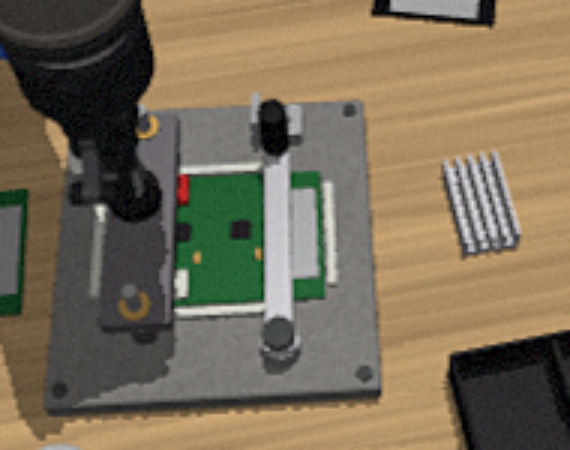

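The fingers hold the cap down at crop (135,195), at 6.6 N and about 10 mm. The bar is shut at (275,200) and the board is in its nest. Held for over 0.5 s, so I'm handing in.

```bash
python3 -c "
from bench import r
print(r.hand_in())"
```

```text
the job is handed in; nothing more can be done
None
```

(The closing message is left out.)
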